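# Run down the loose thumbscrew of the basket divider

## Task

The red winged thumbscrew that clamps the white divider to the steel basket has come loose. Without pinching it, push its wings round clockwise (seen from above) with a fingertip, stroke after stroke, until it comes to its stop and is snug, then take the hand clear. Leave the tubs, the ramekin and the brush where they are.

Things in the scene. Friction and masses are not known exactly. Their poses are not given: they have to be found in the camera images.
- basket: pulled-out steel wire basket on two runners, 280 x 480 mm at the rim, fixed (does not slide now). Origin at the middle of its underside, on the worktop; x points from the near rim to the far rim, y to the left, z up. Sheet floor top at 30 mm, rim wire top at 89 mm above the origin.
- divider: white upright panel with a grey clamp block on the basket's near rim, fixed. Origin on the thumbscrew's vertical axis at worktop level; x along the panel towards the far rim, z up. Panel 4 mm thick in the plane y = 0: x 45 to 272, z 36 to 164 mm. Clamp block 44 x 36 mm about the axis, top at z = 100 mm; a neck 12 mm wide, top z = 94 mm, joins it to the panel. Other sides are free above z = 100 mm.
- tab (a point): near end of the panel's tab that overhangs the thumbscrew: the tab is 4 mm thick, in the panel's plane, from 12 to 45 mm from the screw's axis and from 139 to 164 mm above the worktop (point at its mid height). Tab and panel keep a finger from going right round the screw: lift it out or bring it back for each new stroke.
- thumbscrew (a joint): angle of the thumbscrew, rad, growing clockwise seen from above. At 0 the wings lie along the divider's x axis, end a to +x; their direction in the divider's frame is minus this angle. Firm stop (snug) at 10.996 (3.5 pi: wings square to the panel). Starts 0.9 to 1.7 turns short of the stop. Resists with 0.06 N m (2 to 3 N at a wing), stays where it is left, keeps its height.
- wing_mid (a point): middle of the red wings, on the screw's axis, 119 mm above the worktop. x points to wing end a, z up. The wings are one straight upright bar 72 mm long, 10 mm thick, from 108 to 130 mm above the worktop, with a hub bulge 18 mm long and 16 mm thick at the middle; under it only an 8 mm stem. Pressing on both broad faces at once is pinching.
- wing_end_a (a point): end of one wing, on the +x side of wing_mid (a clockwise push here presses its +y face), 36 mm from the axis, at mid height of the wing
- wing_end_b (a point): end of the other wing, on the -x side of wing_mid (a clockwise push here presses its -y face), 36 mm from the axis, at mid height of the wing
- tub_a: closed square tub with blue flip top, 86 x 86 x 58 mm, loose in the basket; origin at the centre of its underside
- tub_b: closed square tub with green flip top, 86 x 86 x 58 mm, loose in the basket; origin at the centre of its underside
- ramekin: white ceramic ramekin, 84 mm across, 45 mm high, loose in the basket; origin at the centre of its underside
- brush: brush with grey rigid handle and orange head, 180 x 34 x 12 mm, lying in the basket; origin under its length's middle, x towards the head

How it is judged (in metres and radians):
At the end, for the whole second after the job is handed in: the thumbscrew stands still within 0.126 rad (about 7 degrees) of its clockwise stop; each tub, the ramekin and the brush are within 20 mm of where they started (value of joint thumbscrew above 10.87 rad and velocity of joint thumbscrew between -0.05 and 0.05 rad/s and distance of each of tub_a, tub_b, ramekin, brush from where it was at the start of the episode below 0.02 m); the robot touches nothing.
It fails at once if the thumbscrew is pinched or gripped: the fingers press on both of its broad faces (front and back half of the wing bar) at once, over 3 N each ((contact force between the fingers and thumbscrew_c1 above 3 N or contact force between the fingers and thumbscrew_c2 above 3 N) and (contact force between the fingers and thumbscrew_c3 above 3 N or contact force between the fingers and thumbscrew_c4 above 3 N)).
It fails at once if a tub, the ramekin or the brush is lifted, carried or shifted by more than 20 mm (distance of any of tub_a, tub_b, ramekin, brush from where it was at the start of the episode above 0.02 m).
It also fails if it takes over 64 s, if anything falls off the work surface, if the arm or the gripper's body presses on something with over 40 N, if the wrist force passes 120 N, or if a joint passes its speed limit or range.

## Robot

A 6-joint arm with a two-finger parallel gripper is mounted at the origin on the work surface. World frame = base frame: x ahead of the robot, y to its left, z up, the work surface at z = 0. Lengths are in mm, angles in rad, forces in N, time in s.
With the tool pointing down it reaches from about 400 to 925 mm from the base axis. Payload 12.5 kg.
Tool frame: the origin (TCP) lies between the finger pads; the fingertips stand 14 mm ahead of it and the grasp point (between the pads) lies 5 mm behind it; x points along the fingers, y is the direction in which the jaws open and shut, and the axes are right-handed (so a half turn about x gives the same grasp; the last joint's range is limited). The gripper opens to 95 mm and grips with 3 to 60 N. Pads are 20 mm wide; open, the fingers measure 119 mm over their backs; the gripper's body (75 mm by 180 mm) begins 59 mm behind the grasp point.
Start: joints at [-1.4, 0.491, 1.559, -0, 1.092, -0.106], TCP at [170.822, -601.22, 228.661] pointing down, gripper open.
Joint ranges: [-3.1, 3.1], [-0.84, 2.19], [0.05, 2.79], [-1.13, 4.28], [0.06, 2.93], [-2.69, 2.69]. Speed limits (rad/s): [2.22, 2.22, 2.79, 3.14, 3.14, 3.14].

## Interface

Orientations are given as [roll, pitch, yaw] about the fixed x, y, z axes, in that order (R = Rz(yaw) Ry(pitch) Rx(roll)).
In Python, from cell import env, cams gives the robot as it stands.
- The arm moves only by the tool carry_out, never from a script. Its arguments are lists of equal length, an entry for each row: "grip": the closure, from -1 (fully open) to 1 (shut); "linear": the shift along the tool's x, y, z scaled (see below), a list of three; "turn": the turn about the tool's x scaled (see below). In form: {"grip": [grip, ...], "linear": [[tx, ty, tz], ...], "turn": [turn, ...]}. A call has 1 to 5 rows; each row shifts and turns the commanded pose from where the row before left it, along the tool's axes as they then stand; what a row does not reach is not made up. The controller multiplies each number of a shift by 0.5 m and each number of a turn by 180 degrees. A row lasts 1/10 s, in which the tool goes at most 50 mm and 8.59 degrees, less where a joint would pass 70% of its speed; a pose out of reach is approached as far as the arm can. A call with a number of a shift or a turn outside -1 to 1 is refused whole. A call with a gripper value outside its range is refused whole. The fingers move at their own pace and stop on an object; the grip force is fixed at half the most. Time passes only in rows, so rows that do not move let the fingers close. It gives the time, the measured TCP pose, the force and the opening at its end, in the units of the state.
- env.state(): the state, without advancing time (a new reading comes with each control period).
- cams.read_camera(name): name is "side" or "top"; returns the picture (420x560x3 uint8, blue, green, red); there is no depth.
- cams.camera_info(name): a dict with "fx", "fy", "cx", "cy" (pixels), "view" (4x4, takes a point from world to camera coordinates). Camera axes: x right, y down, z forward; pixel columns grow to the right and rows downward; lengths in mm; the calibration is good to about 2 mm. A picture is of the moment at which its call begins. camera_info takes no time and is no camera call.
- env.job_done(): hands the job in, once; it reports no verdict.
The state is a dict: "t": time; "joints": joint angles; "qvel": joint speeds; "tau": joint torques, N m; "eef_pos": TCP position; "tcp_rot": TCP orientation; "ft_force": force on the tool from outside, world axes, zero at the start; "moment": the same for the moment, N m; "opening": opening from 0.0 (shut) to 1.0 (fully open).
Only numpy, scipy, OpenCV 4.12 (cv2) and the standard library are available. Lean on these libraries where they do the work, as an engineer would, in place of code of your own. Each camera call takes 0.05 s, during which the arm holds its last target. There are 200 camera calls.

## Working session

There is one attempt and no reset: what is moved stays moved. The work goes in short steps, Python scripts to look and compute and a tool call to move; the robot and the scene stay as the last step left them, time stands still between calls to the robot, and variables do not carry over. Pictures are saved under pics/ and viewed, about 8 in all and at most 12, crops included, and the job is handed in when it is done.

Besides the shell and the picture viewer there is one more tool, called after "Request:" by a JSON object that holds its "api" and its "payload". carry_out: Moves the arm, as the interface text tells. Shifts and turns lie within -1 to 1; 1 stands for 0.5 m of shift or 180 degrees of turn. Its arguments: {"type":"object","properties":{"grip":{"type":"array"},"linear":{"type":"array"},"turn":{"type":"array"}},"required":["grip","linear","turn"]}

```bash
mkdir -p pics; ls; python3 - <<'E'
from cell import env,cams
import cv2,numpy as np
np.set_printoptions(precision=4,suppress=True)
for n in("top","side"):
    cv2.imwrite(f"pics/{n}0.png",cams.read_camera(n)); i=cams.camera_info(n); print(n,i)
print(env.state())
E
```

```text
pics
top {'fx': 515.9865544829717, 'fy': 515.9865544829717, 'cx': 278.3184171534402, 'cy': 212.26551645958207, 'view': array([[  0.0276,  -0.9995,  -0.0121,  22.6583],
       [ -0.9952,  -0.0263,  -0.0947, 580.2318],
       [  0.0943,   0.0146,  -0.9954, 912.0976],
       [  0.    ,   0.    ,   0.    ,   1.    ]])}
side {'fx': 379.62370653571327, 'fy': 379.62370653571327, 'cx': 278.5458432631055, 'cy': 214.16807595258845, 'view': array([[   0.9872,   -0.1593,   -0.0041, -562.1033],
       [  -0.0822,   -0.4872,   -0.8694,  163.9823],
       [   0.1365,    0.8586,   -0.4941,  635.8381],
       [   0.    ,    0.    ,    0.    ,    1.    ]])}
{'t': 0.1, 'joints': array([-1.3996,  0.4915,  1.5594, -0.    ,  1.0917, -0.1056]), 'qvel': array([-0.0002,  0.001 , -0.0017,  0.0005, -0.002 ,  0.0006]), 'tau': array([  0.0042, -61.3623, -25.8606,   0.0694,   0.047 ,  -0.0001]), 'eef_pos': array([ 170.7941, -600.9909,  228.1388]), 'tcp_rot': array([-1.6717,  1.5698,  1.7467]), 'ft_force': array([1.0747, 0.4947, 0.3922]), 'moment': array([0.0243, 0.0527, 0.063 ]), 'opening': 0.9966477262384918}
```

View pics/top0.png

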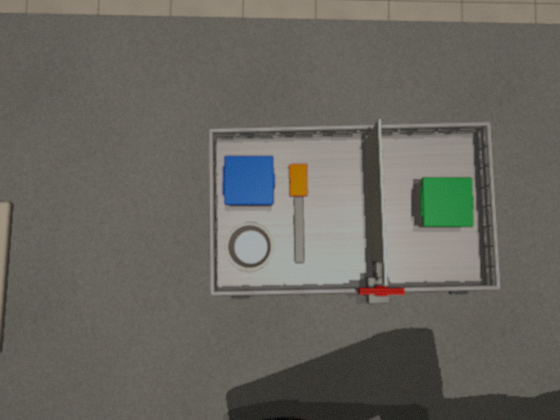

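View pics/side0.png

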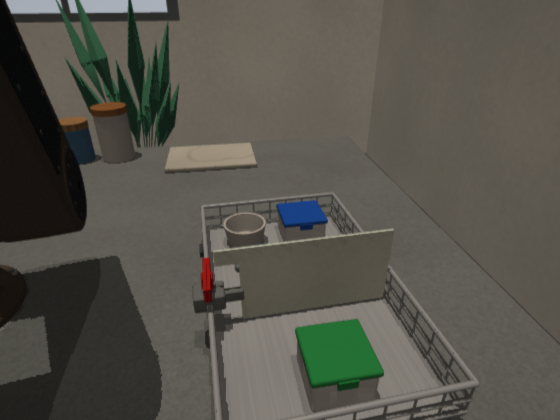

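Top view: red wings at (360–404, 291), nearly square to the panel, which runs from (379,122) to (385,285). Next I measure the axis and the angles.

```bash
cat > h.py <<'E'
from cell import env,cams
import cv2,numpy as np
np.set_printoptions(precision=3,suppress=True)
def ray(n,u,v,z):
    i=cams.camera_info(n);V=i["view"];R=V[:3,:3];c=-R.T@V[:3,3]
    d=R.T@np.array([(u-i["cx"])/i["fx"],(v-i["cy"])/i["fy"],1]); return c+d*(z-c[2])/d[2]
def proj(n,p):
    i=cams.camera_info(n);q=i["view"][:3,:3]@p+i["view"][:3,3]
    return np.array([i["cx"]+i["fx"]*q[0]/q[2],i["cy"]+i["fy"]*q[1]/q[2]])
def red(n,im):
    b,g,r=[im[...,k].astype(int) for k in range(3)]
    m=((r>90)&(g<r*.35)&(b<r*.35)).astype(np.uint8)
    return m
def wing(im,z=130):
    m=red("top",im); v,u=np.nonzero(m)
    P=np.array([ray("top",a,b,z)[:2] for a,b in zip(u,v)]); c=P.mean(0)
    d=np.linalg.svd(P-c,full_matrices=False)[2][0]; s=(P-c)@d
    return c,(c+d*(s.min()+s.max())/2),s.max()-s.min(),np.arctan2(d[1],d[0]),len(u)
E
python3 - <<'E'
from h import *
im=cv2.imread("pics/top0.png")
print(wing(im)); 
for u,v in[(379,122),(383,285)]: print("panel164",ray("top",u,v,164))
for u,v in[(211,130),(212,293),(489,124),(498,288)]: print("rim",ray("top",u,v,89))
s=cv2.imread("pics/side0.png");m=red("side",s);v,u=np.nonzero(m);print("side red",u.min(),u.max(),v.min(),v.max(),u.mean(),v.mean())
c=wing(im)[1];print(proj("side",np.array([*c,119])))
a=cv2.resize(im[240:320,320:440],None,fx=5,fy=5,interpolation=2)
b=cv2.resize(s[230:320,170:270],None,fx=4,fy=4,interpolation=2)
o=np.zeros((400,800,3),np.uint8);a=cv2.resize(im[250:320,340:410],(400,400),interpolation=2);o[:,:400]=a;o[:360,400:]=b;cv2.imwrite("pics/crop0.png",o)
E
```

```text
(array([ 448.76 , -129.813]), array([ 448.775, -130.357]), np.float64(70.10784256061484), np.float64(-1.542505806346565), 297)
panel164 [ 713.754 -118.612  164.   ]
panel164 [ 458.869 -127.054  164.   ]
rim [713.498 157.847  89.   ]
rim [434.499 145.012  89.   ]
rim [ 735.747 -320.939   89.   ]
rim [ 456.296 -332.846   89.   ]
side red 201 212 258 290 206.0909090909091 274.24242424242425
[207.302 277.016]
```

View pics/crop0.png

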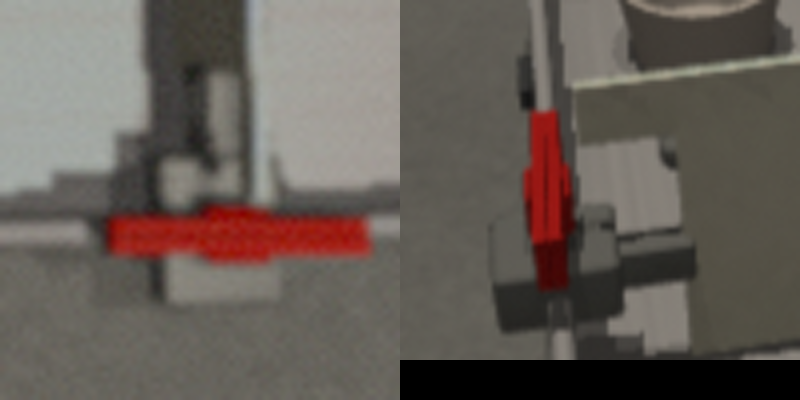

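The crop shows the wings square to the panel within about 1°, so the remaining turn must be either 1.0 or 1.5. The measured axis is about (448.5, -130), the wing length 70 mm (72 given), and the panel yaw about 0.04, all consistent. I'll use the closed fingers as one stick, sweeping clockwise around the near side, with the tip at z≈110.

```bash
cat >> h.py <<'E'
AX=np.array([448.5,-130.]);YAW=.042
def axes():
    from scipy.spatial.transform import Rotation as Ro
    s=env.state(); return s,Ro.from_euler("xyz",s["tcp_rot"]).as_matrix()
def go(p,start=None):  # world target -> linear units from start
    s,R=axes(); d=np.array(p)-(s["eef_pos"] if start is None else start); return R.T@d/500
def P(deg,r=33,z=124): # panel-frame polar
    a=np.deg2rad(deg)+YAW; return np.array([*(AX+r*np.array([np.cos(a),np.sin(a)])),z])
E
python3 - <<'E'
from h import *
s,R=axes();print(R)
p=np.array([*P(-50,40)[:2],215]);print(p,go(p))
E
```

```text
[[-0.     0.273 -0.962]
 [ 0.001 -0.962 -0.273]
 [-1.    -0.001 -0.   ]]
[ 475.475 -159.535  215.   ] [ 0.027 -0.683 -0.827]
```

Request:
{"api": "carry_out", "payload": {"grip": [1, 1, 1, 1, 1], "linear": [[0.005, -0.057, -0.069], [0.005, -0.057, -0.069], [0.005, -0.057, -0.069], [0.005, -0.057, -0.069], [0.005, -0.057, -0.069]], "turn": [0, 0, 0, 0, 0]}}

```text
t: 0.6
eef_pos: [298.4, -415.3, 215.9]
tcp_rot: [-1.39, 1.571, 2.028]
ft_force: [0.5, -0.6, 0.2]
opening: 0.642
```

Request:
{"api": "carry_out", "payload": {"grip": [1, 1, 1, 1, 1], "linear": [[0, -0.057, -0.069], [0, -0.057, -0.069], [0, -0.057, -0.069], [0, -0.057, -0.069], [0, -0.057, -0.069]], "turn": [0, 0, 0, 0, 0]}}

```text
t: 1.1
eef_pos: [425.5, -231.1, 216.1]
tcp_rot: [-0.239, 1.571, -3.104]
ft_force: [-0.4, 0.0, 0.4]
opening: 0.213
```

Request:
{"api": "carry_out", "payload": {"grip": [1, 1, 1, 1], "linear": [[0, -0.057, -0.069], [0, -0.056, -0.068], [0, 0, 0], [0, 0, 0]], "turn": [0, 0, 0, 0]}}

```text
t: 1.5
eef_pos: [475.3, -159.0, 215.9]
tcp_rot: [-0.376, 1.57, 3.045]
ft_force: [-0.2, -0.6, 0.6]
opening: 0.001
```

```bash
python3 - <<'E'
from h import *
s,R=axes();print(s["t"],s["eef_pos"],s["opening"],R,s["joints"],s["ft_force"])
p=P(-50,40);print(p,go(p))
im=cams.read_camera("side");cv2.imwrite("pics/s1.png",im)
E
```

```text
1.5 [ 475.339 -158.985  215.854] 0.001256107410751412 [[-0.001  0.276 -0.961]
 [ 0.    -0.961 -0.276]
 [-1.    -0.     0.001]] [-0.455  0.332  1.872 -0.     0.939  0.837] [-0.164 -0.617  0.583]
[ 475.475 -159.535  124.   ] [ 0.184  0.001 -0.   ]
```

View pics/s1.png

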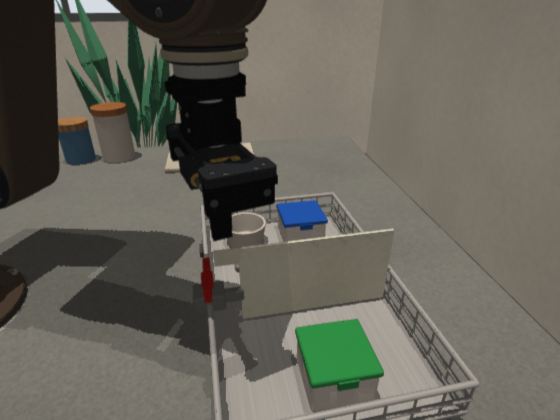

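Finger closed at (475,-159), tip about 70 mm above the wing, on the -y side of the panel. Next I go down behind the wing.

Request:
{"api": "carry_out", "payload": {"grip": [1, 1, 1, 1], "linear": [[0.07, 0, 0], [0.07, 0, 0], [0.044, 0, 0], [0, 0, 0]], "turn": [0, 0, 0, 0]}}

```text
t: 1.95
eef_pos: [473.5, -160.5, 121.9]
tcp_rot: [-0.7, 1.566, 2.716]
ft_force: [-0.1, -0.5, 1.2]
opening: 0.006
```

```bash
cat > arc.py <<'E'
import sys
from h import *
# arc.py start-angle end-angle n r : rows from current pose to first, then along arc
a0,a1,n,r=float(sys.argv[1]),float(sys.argv[2]),int(sys.argv[3]),float(sys.argv[4])
s,R=axes();print(s["t"],s["eef_pos"],s["ft_force"]);cur=s["eef_pos"]
for a in np.linspace(a0,a1,n):
    p=P(a,r);print(round(a,1),p,go(p,cur));cur=p
E
python3 arc.py -60 -330 14 33
```

```text
1.95 [ 473.476 -160.527  121.88 ] [-0.101 -0.463  1.188]
-60.0 [ 466.185 -157.861  124.   ] [-0.004 -0.009  0.013]
-80.8 [ 455.157 -162.322  124.   ] [0.    0.003 0.024]
-101.5 [ 443.263 -162.582  124.   ] [ 0.    -0.006  0.023]
-122.3 [ 432.049 -158.607  124.   ] [ 0.    -0.014  0.019]
-143.1 [ 422.974 -150.915  124.   ] [ 0.    -0.02   0.013]
-163.8 [ 417.216 -140.504  124.   ] [ 0.    -0.023  0.005]
-184.6 [ 415.525 -128.728  124.   ] [ 0.    -0.024 -0.003]
-205.4 [ 418.118 -117.117  124.   ] [ 0.    -0.021 -0.011]
-226.2 [ 424.661 -107.181  124.   ] [-0.    -0.016 -0.018]
-246.9 [ 434.302 -100.211  124.   ] [-0.    -0.008 -0.022]
-267.7 [445.788 -97.112 124.   ] [-0.     0.    -0.024]
-288.5 [457.627 -98.287 124.   ] [-0.     0.009 -0.022]
-309.2 [ 468.279 -103.584  124.   ] [-0.     0.016 -0.018]
-330.0 [ 476.361 -112.315  124.   ] [-0.     0.021 -0.011]
```

Request:
{"api": "carry_out", "payload": {"grip": [1, 1, 1, 1, 1], "linear": [[-0.004, -0.009, 0.013], [0, 0.003, 0.024], [0, -0.006, 0.023], [0, -0.014, 0.019], [0, -0.02, 0.013]], "turn": [0, 0, 0, 0, 0]}}

```text
t: 2.45
eef_pos: [423.7, -150.3, 126.7]
tcp_rot: [2.194, 1.569, -0.671]
ft_force: [4.1, -3.2, -0.2]
opening: 0.004
```

```bash
python3 arc.py -163.8 -309.2 8 33; python3 - <<'E'
from h import *
im=cams.read_camera("top");c=wing(im);print(c)
s=cams.read_camera("side");o=np.hstack([cv2.resize(im[230:340,320:430],(400,400)),cv2.resize(s[210:310,160:260],(400,400))]);cv2.imwrite("pics/c2.png",o)
E
```

```text
2.45 [ 423.716 -150.283  126.726] [ 4.082 -3.244 -0.213]
-163.8 [ 417.225 -140.529  124.   ] [ 0.005 -0.022  0.007]
-184.6 [ 415.524 -128.753  124.   ] [-0.    -0.024 -0.003]
-205.3 [ 418.109 -117.14   124.   ] [-0.    -0.021 -0.011]
-226.1 [ 424.645 -107.198  124.   ] [-0.    -0.016 -0.018]
-246.9 [ 434.282 -100.22   124.   ] [ 0.    -0.008 -0.022]
-267.7 [445.768 -97.113 124.   ] [ 0.     0.    -0.024]
-288.4 [457.608 -98.282 124.   ] [ 0.     0.009 -0.022]
-309.2 [ 468.265 -103.574  124.   ] [ 0.     0.016 -0.018]
(array([ 462.572, -127.66 ]), array([ 464.809, -126.966]), np.float64(33.816547661261794), np.float64(-2.840583208657528), 83)
```

View pics/c2.png

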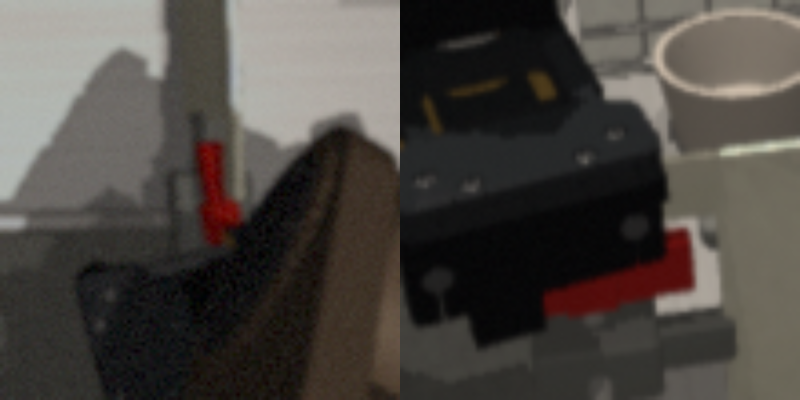

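The wing has been pushed to about -180° (nearly along the panel), and the reaction is about 5 N. Continuing the stroke.

Request:
{"api": "carry_out", "payload": {"grip": [1, 1, 1, 1, 1], "linear": [[0.004, -0.022, 0.007], [0, -0.024, -0.003], [0, -0.021, -0.011], [0, -0.016, -0.018], [0, -0.008, -0.022]], "turn": [0, 0, 0, 0, 0]}}

```text
t: 3.05
eef_pos: [435.1, -98.6, 124.0]
tcp_rot: [-0.569, 1.569, 2.851]
ft_force: [-1.7, -0.5, -0.1]
opening: 0.005
```

Request:
{"api": "carry_out", "payload": {"grip": [1, 1, 1, 1], "linear": [[0, 0, -0.024], [0, 0.009, -0.022], [0, 0.016, -0.018], [0, 0, 0]], "turn": [0, 0, 0, 0]}}

```text
t: 3.45
eef_pos: [470.9, -104.1, 124.0]
tcp_rot: [2.529, 1.569, -0.336]
ft_force: [-1.1, 0.3, -0.4]
opening: 0.005
```

```bash
python3 - <<'E'
from h import *
s,R=axes();print(s["eef_pos"],s["ft_force"])
im=cams.read_camera("top");c=wing(im);print(c)
s=cams.read_camera("side");o=np.hstack([cv2.resize(im[230:340,320:430],(400,400)),cv2.resize(s[210:310,160:260],(400,400))]);cv2.imwrite("pics/c3.png",o)
E
```

```text
[ 470.944 -104.11   124.   ] [-1.056  0.271 -0.382]h.py:16: RuntimeWarning: Mean of empty slice.
  P=np.array([ray("top",a,b,z)[:2] for a,b in zip(u,v)]); c=P.mean(0)
  ret = ret.dtype.type(ret / rcount)
Traceback (most recent call last):
  File "h.py", line 17, in wing
    d=np.linalg.svd(P-c,full_matrices=False)[2][0]; s=(P-c)@d
      ~~~~~~~~~~~~~^^^^^^^^^^^^^^^^^^^^^^^^^
numpy.linalg.LinAlgError: 1-dimensional array given. Array must be at least two-dimensional
```

Request:
{"api": "carry_out", "payload": {"grip": [1, 1, 1], "linear": [[-0.08, 0, 0], [-0.08, 0, 0], [-0.03, 0, 0]], "turn": [0, 0, 0]}}

```text
t: 3.8
eef_pos: [469.8, -103.9, 222.3]
tcp_rot: [2.486, 1.566, -0.379]
ft_force: [-0.9, -0.5, -0.1]
opening: 0.003
```

```bash
python3 - <<'E'
from h import *
print(go(P(-95,140,219)))
E
```

```text
[0.007 0.304 0.144]
```

Request:
{"api": "carry_out", "payload": {"grip": [1, 1, 1, 1, 1], "linear": [[0, 0.076, 0.036], [0, 0.076, 0.036], [0, 0.076, 0.036], [0, 0.076, 0.036], [0, 0, 0]], "turn": [0, 0, 0, 0, 0]}}

```text
t: 4.3
eef_pos: [440.4, -273.4, 219.0]
tcp_rot: [1.735, 1.569, -1.134]
ft_force: [0.2, -0.0, -0.6]
opening: 0.002
```

```bash
python3 - <<'E'
from h import *
s,R=axes();print(s["eef_pos"],s["ft_force"])
im=cams.read_camera("top");s=cams.read_camera("side");o=np.hstack([cv2.resize(im[230:340,320:430],(400,400)),cv2.resize(s[210:310,160:260],(400,400))]);cv2.imwrite("pics/c3.png",o)
cv2.imwrite("pics/t3.png",im)
try: print(wing(im))
except Exception as e: print("none")
E
```

```text
[ 440.442 -273.351  219.013] [ 0.213 -0.025 -0.566]
(array([ 448.682, -130.218]), array([ 447.873, -130.669]), np.float64(72.27836602539622), np.float64(-2.6332836265987547), 318)
```

View pics/c3.png

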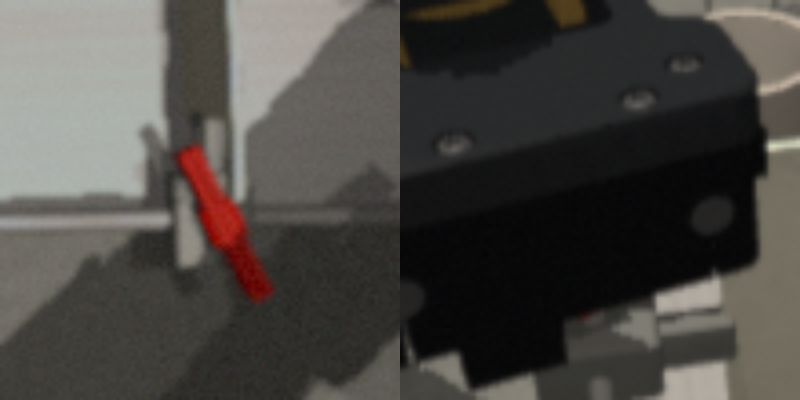

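Visible now: the wing lies at panel-frame +27°/-153°, so about 243° was made, leaving about 117° or 297°. The axis is confirmed at (448.5,-130). Next I drop in behind the other wing end at about -105°.

```bash
python3 - <<'E'
from h import *
q=P(-102,36,219);print(q,go(q)); cur=P(-102,36)
for a in np.linspace(-115,-230,7):
    p=P(a);print(round(a,1),p,go(p,cur));cur=p
E
```

```text
[ 442.5   -165.497  219.   ] [-0.   -0.2  -0.06]
-115.0 [ 435.822 -160.467  124.   ] [ 0.    -0.013  0.01 ]
-134.2 [ 426.522 -154.616  124.   ] [ 0.    -0.016  0.015]
-153.3 [ 419.658 -146.036  124.   ] [ 0.    -0.02   0.009]
-172.5 [ 415.992 -135.677  124.   ] [ 0.    -0.022  0.001]
-191.7 [ 415.93 -124.69  124.  ] [ 0.    -0.021 -0.006]
-210.8 [ 419.479 -114.291  124.   ] [ 0.    -0.018 -0.012]
-230.0 [ 426.245 -105.633  124.   ] [ 0.    -0.013 -0.018]
```

Request:
{"api": "carry_out", "payload": {"grip": [1, 1, 1, 1], "linear": [[0, -0.07, -0.02], [0, -0.07, -0.02], [0, -0.06, -0.02], [0, 0, 0]], "turn": [0, 0, 0, 0]}}

```text
t: 4.8
eef_pos: [442.4, -160.8, 219.3]
tcp_rot: [-1.446, 1.57, 1.976]
ft_force: [-0.4, -0.6, -1.2]
opening: 0.007
```

Request:
{"api": "carry_out", "payload": {"grip": [1, 1, 1, 1], "linear": [[0.07, 0, 0], [0.07, 0, 0], [0.05, 0, 0], [0, 0, 0]], "turn": [0, 0, 0, 0]}}

```text
t: 5.2
eef_pos: [441.8, -163.8, 121.9]
tcp_rot: [-0.754, 1.566, 2.665]
ft_force: [0.6, -0.1, 0.8]
opening: 0.005
```

Request:
{"api": "carry_out", "payload": {"grip": [1, 1, 1, 1, 1], "linear": [[0, -0.013, 0.01], [0, -0.016, 0.015], [0, -0.02, 0.009], [0, -0.022, 0.001], [0, -0.021, -0.006]], "turn": [0, 0, 0, 0, 0]}}

```text
t: 5.7
eef_pos: [415.8, -123.7, 124.8]
tcp_rot: [2.122, 1.57, -0.744]
ft_force: [-0.3, -2.6, -0.4]
opening: 0.003
```

Request:
{"api": "carry_out", "payload": {"grip": [1, 1, 1], "linear": [[0, -0.018, -0.012], [0, -0.013, -0.018], [0, 0, 0]], "turn": [0, 0, 0]}}

```text
t: 6.0
eef_pos: [427.3, -104.2, 124.0]
tcp_rot: [-1.031, 1.57, 2.389]
ft_force: [0.3, 0.4, -0.2]
opening: 0.007
```

```bash
python3 - <<'E'
from h import *
s,R=axes();print(s["eef_pos"],s["ft_force"],s["moment"]); cur=s["eef_pos"]
for a in np.linspace(-235,-265,7):
    p=P(a);print(round(a,1),p,go(p,cur));cur=p
E
```

```text
[ 427.261 -104.201  124.039] [ 0.337  0.414 -0.157] [-0.02   0.014 -0.042]
-235.0 [ 428.454 -103.787  124.   ] [ 0.    -0.    -0.003]
-240.0 [ 430.815 -102.139  124.   ] [-0.    -0.002 -0.005]
-245.0 [ 433.31  -100.704  124.   ] [-0.    -0.001 -0.006]
-250.0 [435.921 -99.491 124.   ] [-0.    -0.001 -0.006]
-255.0 [438.628 -98.511 124.   ] [-0.    -0.    -0.006]
-260.0 [441.41  -97.771 124.   ] [-0.     0.    -0.006]
-265.0 [444.246 -97.275 124.   ] [-0.     0.001 -0.006]
```

Request:
{"api": "carry_out", "payload": {"grip": [1, 1, 1], "linear": [[0, -0.001, -0.004], [0, -0.001, -0.004], [0, 0, 0]], "turn": [0, 0, 0]}}

```text
t: 6.3
eef_pos: [430.0, -103.5, 123.9]
tcp_rot: [-0.438, 1.57, 2.98]
ft_force: [-2.7, -1.4, 1.3]
opening: 0.004
```

Request:
{"api": "carry_out", "payload": {"grip": [1, 1], "linear": [[0, -0.001, -0.005], [0, 0, 0]], "turn": [0, 0]}}

```text
t: 6.5
eef_pos: [430.7, -102.7, 123.8]
tcp_rot: [-0.276, 1.566, -3.14]
ft_force: [-14.0, -9.1, 4.3]
opening: 0.006
```

Request:
{"api": "carry_out", "payload": {"grip": [1, 1], "linear": [[0, 0, -0.004], [0, 0, 0]], "turn": [0, 0]}}

```text
t: 6.7
eef_pos: [431.1, -102.4, 123.7]
tcp_rot: [-0.283, 1.563, 3.136]
ft_force: [-22.9, -15.0, 9.4]
opening: 0.007
```

The force climbs to 23 N and the finger stalls exactly where the wing would be square, so this is the stop. Backing off, lifting and checking.

Request:
{"api": "carry_out", "payload": {"grip": [1, 1, 1, 1, 1], "linear": [[0, 0.005, 0.012], [0, 0, 0.014], [-0.08, 0, 0], [-0.08, 0, 0], [-0.04, 0, 0]], "turn": [0, 0, 0, 0, 0]}}

```text
t: 7.2
eef_pos: [423.2, -108.0, 226.9]
tcp_rot: [2.521, 1.567, -0.344]
ft_force: [0.8, 0.0, -0.2]
opening: 0.005
```

Request:
{"api": "carry_out", "payload": {"grip": [1, 1, 1, 1, 1], "linear": [[0, 0.09, 0], [0, 0.09, 0], [0, 0.09, 0], [0, 0.09, 0], [0, 0, 0]], "turn": [0, 0, 0, 0, 0]}}

```text
t: 7.7
eef_pos: [472.7, -285.2, 223.7]
tcp_rot: [2.132, 1.569, -0.736]
ft_force: [-0.2, 0.6, 0.1]
opening: 0.002
```

```bash
python3 - <<'E'
from h import *
s,R=axes();print(s["t"],s["eef_pos"],s["ft_force"])
im=cams.read_camera("top");cv2.imwrite("pics/t4.png",im)
try:
    w=wing(im);print(w,"off square deg",np.rad2deg(w[3]-YAW)%180-90)
except Exception as e: print("none")
i0=cv2.imread("pics/top0.png");print("first",np.rad2deg(wing(i0)[3]-YAW)%180-90)
for nm,(u,v) in dict(blue=(249,181),ram=(250,246),brush=(299,212),green=(447,202)).items():
    r=np.s_[max(v-50,0):v+50,u-30:u+30]
    print(nm,cv2.phaseCorrelate(*[cv2.cvtColor(x[r],cv2.COLOR_BGR2GRAY).astype(float) for x in(i0,im)]))
E
```

```text
7.7 [ 472.729 -285.241  223.652] [-0.206  0.564  0.083]
(array([ 448.38 , -129.052]), array([ 448.44 , -130.383]), np.float64(70.3559975789342), np.float64(-1.5256932175918854), 321) off square deg 0.17779506070074547
first -0.7854953176315149
blue ((0.05204870420776331, -0.044463248298676206), 0.9868321560343151)
ram ((-0.014267281731637382, -0.010567566842290432), 0.9646402601564623)
brush ((0.041449261171525364, -0.025647733216111135), 1.0156511490784284)
green ((0.012159828525561522, 0.11688472330866517), 0.45321554975884876)
```

View pics/t4.png

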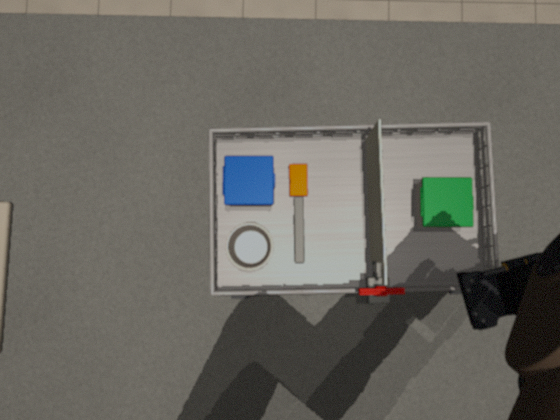

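The wings are square within 0.2° after about one full turn. The loose items have moved less than 0.15 px and the hand is clear at z≈224, so I'm handing the job in.

```bash
python3 -c "
from cell import env
print(env.job_done())"
```

```text
the job is handed in; nothing more can be done
None
```

The thumbscrew is at its clockwise stop and the job is handed in, at about 7.7 s on the robot's clock. I used the shut fingers as one stick and never gripped the wings. It took two clockwise strokes, about 243° and then about 117°, with the finger lifted over the tab in between.

- **Stop:** on the last small steps the push force rose from 3 to 23 N while the finger all but stopped moving, just where the wings come square to the panel.
- **Angle:** after backing off, the top camera puts the wings within about 0.2° of square, against the 7° allowed.
- **Starting turn:** the wings also began square, so pictures could not tell whether 1.0 or 1.5 turns remained. The stall after about one turn settled it as 1.0.
- **Loose items:** the tubs, ramekin and brush show shifts of 0.13 pixel or less against the first picture. The figure for the green tub is less certain because the arm's shadow falls near it, but it looks unmoved in the last picture.
- **Hand:** it is clear, at z about 224 mm, with forces at noise level.

No check failed. One measuring attempt gave no reading because the arm hid the wings, so I repeated it after lifting clear.

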